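# Shuttle a filled carton to the taping end and brake it there

### The arm

A 6-joint arm with a two-finger parallel gripper is mounted at the origin on the work surface; the furniture and walls round the work are solid. World frame = base frame: x ahead of the robot, y to its left, z up, the work surface at z = 0. Lengths are in mm, angles in rad, forces in N, time in s.
With the tool pointing down it reaches from about 425 to 925 mm from the base axis. Payload 12.5 kg.
Tool frame: the origin (TCP) lies on the centre line of the jaws, within the pads' length; the fingertips stand 22 mm ahead of it and the grasp point (between the pads) lies 3 mm ahead of it; z points along the fingers, y is the line along which they close (so a half turn about z gives the same grasp; the last joint's range is limited). The gripper opens to 85 mm and grips with 20 to 120 N. Pads are 22 mm wide; open, the fingers measure 114 mm over their backs; the gripper's body (76 mm by 85 mm) begins 54 mm behind the grasp point. The pads swing forward as they close: fully open they stand 13 mm farther back than shut.
Start: joints at [-1.371, 0.491, 1.559, -0, 1.092, -0.106], TCP at [188.182, -596.012, 253.327] pointing down, gripper open.
Joint ranges: [-3.1, 3.1], [-0.84, 2.19], [0.05, 2.79], [-1.13, 4.28], [0.06, 2.93], [-2.69, 2.69]. Speed limits (rad/s): [2.22, 2.22, 2.79, 3.14, 3.14, 3.14].

### API

Orientations are given as a 3x3 rotation matrix whose columns are the frame's x, y, z axes.
In Python, from station import ctrl gives the robot as it stands.
- The arm moves only by the shell command python3 steer.py 'ROWS' [OPENING] [FORCE]. ROWS is one flat JSON list of numbers that holds 1 to 5 rows one after another, with no inner brackets; each row has 4 numbers: dx, dy, dz in units of 50 mm, then a turn about the tool's z in units of 0.25 rad; each row is the pose to reach, as a shift and turn from the pose commanded when the command began, along the tool's axes at that moment; what a row does not reach only later rows make up. A row lasts 1/12 s, in which the tool goes at most 41.7 mm and 0.125 rad, less where a joint would pass 70% of its speed; a pose out of reach is approached as far as the arm can. OPENING is the finger opening in mm, set as the command begins (- or left out keeps the last). The fingers move at their own pace and stop on an object; FORCE is the grip in N (left out, the last holds). Time passes only in rows, so rows that do not move let the fingers close. It prints the time, the measured TCP pose, the force, the opening and the grip force at its end. Input that does not fit is refused with a message, and nothing moves.
- ctrl.state(): the state, without advancing time (a new reading comes with each control period).
- ctrl.camera(name): name is "scene" or "top" or "wrist"; returns (picture, depth): 480x640x3 uint8, red, green, blue; 480x640 float32, mm along the optical axis (not along the pixel's ray), 0 where there is no reading.
- ctrl.camera_info(name): a dict with "fovy" (degrees; the focal length in pixels is half the picture's height over the tangent of half this angle, whatever the lens; pixels are square), "cx", "cy" (the principal point, pixels), "R" (3x3) and "t" (3): a world point X has camera coordinates R X + t; the wrist camera has in their place "T_tool_cam" (4x4, takes a point from camera to tool coordinates, whose origin is the TCP and whose axes are the flange's). Camera axes: x right, y down, z forward; pixel columns grow to the right and rows downward; lengths in mm; the calibration is good to about 2 mm. A picture is of the moment at which its call begins: read the wrist's pose just before it. camera_info takes no time and is no camera call.
- ctrl.sign_off(): hands the job in; it is judged then, once.
The state is a dict: "time_s": time; "joint_positions": joint angles; "joint_vel": joint speeds; "tau": joint torques, N m; "position": TCP position; "ee_rot": TCP orientation; "force": force on the tool from outside, world axes, zero at the start; "ft_torque": the same for the moment, N m; "finger_gap": finger opening in mm; "grasp_force": force on a finger pad.
Only numpy, scipy, OpenCV 4.12 (cv2) and the standard library are available. Lean on these libraries where they do the work, as an engineer would, in place of code of your own. Each camera call takes 0.05 s, during which the arm holds its last target. There are 200 camera calls.

### The job

The filled yellow carton rides on a braked carriage and now has to be taped shut. Flick the red brake lever fully up to release the carriage where it stands, roll the carriage gently along its track until it rests against the buffers at the end where the roll of brown tape lies, then push the lever fully down so the carriage is locked there. Leave the things lying around where they are.

Things in the scene. Friction and masses are not known exactly. Their poses are not given: they have to be found in the camera images.
- track: Fixed track 512 mm long (its y), 150 wide (its x): two aluminium rails 36 high, an upright grey end plate 84 high at each end, two black rubber buffers on each. Origin under its centre on the table; its y runs along the rails, its -x side (with the brake lever) faces the robot. Rails reach only x = -67, so the table under the lever's bar is bare.
- carriage (a joint): Place of the carriage along the track's +y, m: 0 mid-track; -0.12 and +0.12 = plywood deck touching the buffers at the -y and +y end. Rolls freely (1 N) with the brake up; down, it resists 20 N and more. Roll it e.g. by pushing an end of the carton. Deck 146 x 212 mm, from 74 to 84 mm above the table; about 1 kg with the carton.
- brake (a joint): Brake lever, rad: 0 = fully down (locked, bar 8 deg below level), 0.84 = fully up (bar 40 deg above level, stop). Hinge axis is the track's y. A cam under the hinge bears on the rail below about 0.47 and goes over centre at 0.1; above that the lever stays where it is left. Moving it takes 1 to 6 N at the bar.
- brake_bar (a point): Middle of the red round bar at the lever's tip: 12 mm thick, 48 long along the track's y, 48 mm from the hinge. Locked: 45 mm above the table and 29 mm in front of the deck's edge; up: 82 mm high and 19 in front. A flat steel arm 24 wide, 5 thick joins it to the hinge. Its frame turns with the lever.
- brake_hinge (a point): Hinge of the brake lever on the carriage, 51 mm above the table, 18 mm behind the deck's front edge, midway along the carriage. Its frame is the track's: x away from the robot, y along the track.
- carton_top (a point): Centre of the top, 169 mm above the table, of the closed yellow carton (123 mm across the track, 192 along it, 85 high) fixed on the carriage between low steel lips (tops 100 mm above the table). Its front stands 12 mm behind the deck's front edge and towers over the lever, so a gripper must lean back to the robot there. Frame as the track's.
- tape_roll: Loose roll of brown gummed tape lying flat, 75 mm across, 19 high, origin under its centre. It lies beside one end of the track, outside it, and marks that as the taping end; the saffron jar stands at the other. Leave alone.
- saffron_jar: Loose glass jar with beige lid and reddish content, 49 mm across, 76 high, origin under its centre, beside the track's other end. Leave alone.
- sachet_box_a: Loose small yellow folding carton lying flat left of the robot's middle, 37 x 72 x 19 mm high, origin under its centre. Leave alone.

How it is judged (in metres and radians):
On the way, in this order (a step that is already met when the one before it is completed fails the run):
1. the brake lever is flicked fully up while the carriage still stands within 20 mm of where it was parked (value of joint brake above 0.68 rad and distance of carton_top from where it was at the start of the episode below 0.02 m), for 0.2 s.
2. with the lever still up (over 0.6 rad) the carriage has been rolled to within 5 mm of the buffers at the tape roll's end (value of joint brake above 0.6 rad and ((y of tape_roll in the frame of track above 0 m and value of joint carriage above 0.115 m) or (y of tape_roll in the frame of track below 0 m and value of joint carriage below -0.115 m))), for 0.2 s.
At the end, for the whole second after the job is handed in: The brake lever is fully down (joint brake below 0.1 rad), the carriage stands still within 6 mm of the buffers at the end of the track where the roll of tape lies (value of joint brake below 0.1 rad and velocity of joint carriage between -0.01 and 0.01 m/s and ((y of tape_roll in the frame of track above 0 m and value of joint carriage above 0.114 m) or (y of tape_roll in the frame of track below 0 m and value of joint carriage below -0.114 m))); the robot touches nothing.
It fails at once if the carriage is run along the track faster than 0.4 m/s (velocity of joint carriage above 0.4 m/s or velocity of joint carriage below -0.4 m/s).
It fails at once if the roll of tape, the saffron jar or the small yellow box is pushed more than 20 mm from its place (distance of any of tape_roll, saffron_jar, sachet_box_a from where it was at the start of the episode above 0.02 m).
It fails at once if the saffron jar is tipped over (angle between saffron_jar's own z axis and vertical above 0.5 rad).
It also fails if it takes over 58 s, if anything falls off the work surface, if the arm or the gripper's body presses on something with over 40 N, if the wrist force passes 120 N, or if a joint passes its speed limit or range.

## Working session

There is one attempt and no reset: what is moved stays moved. The work goes in short steps, Python scripts to look and compute and a shell command to move; the robot and the scene stay as the last step left them, time stands still between calls to the robot, and variables do not carry over. Pictures are saved under pics/ and viewed, at most 10 in all, crops included, and the job is handed in when it is done.

```bash
ls; mkdir -p pics; python3 - <<'E'
from station import ctrl
import cv2,numpy as np
ims=[]
for n in("scene","top"):
    p,d=ctrl.camera(n); cv2.imwrite(f"pics/{n}0.png",p[:,:,::-1]); np.save(f"pics/{n}d.npy",d); np.save(f"pics/{n}p.npy",p)
    i=ctrl.camera_info(n); print(n,i)
s=ctrl.state(); print(s['time_s'],s['position'],s['ee_rot'])
E
```

```text
pics
station.py
steer.py
scene {'fovy': 54.263969359734915, 'cx': 313.17902122493416, 'cy': 242.1002333709397, 'R': array([[-0.8120751 , -0.58352707, -0.00549405],
       [-0.41510518,  0.58425396, -0.69737723],
       [ 0.41014841, -0.56404208, -0.7166832 ]]), 't': array([431.69399404, 280.5714248 , 934.35065304])}
top {'fovy': 55.5490363370964, 'cx': 325.7349837007943, 'cy': 237.25659752869453, 'R': array([[-0.42644712, -0.90432554, -0.01838956],
       [-0.68632709,  0.33675563, -0.64463228],
       [ 0.58915022, -0.26228033, -0.76427158]]), 't': array([ 224.77458441,  455.27650198, 1027.40371607])}
0.1 [ 188.10926422 -595.825197    252.81264822] [[ 9.53603389e-01  3.01065642e-01 -2.35641684e-04]
 [ 3.01065729e-01 -9.53602924e-01  9.43584287e-04]
 [ 5.93722105e-05 -9.70748809e-04 -9.99999527e-01]]
```
View pics/scene0.png

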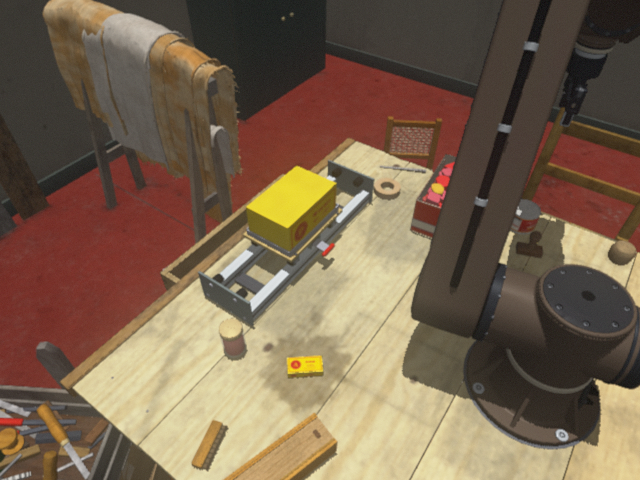

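View pics/top0.png

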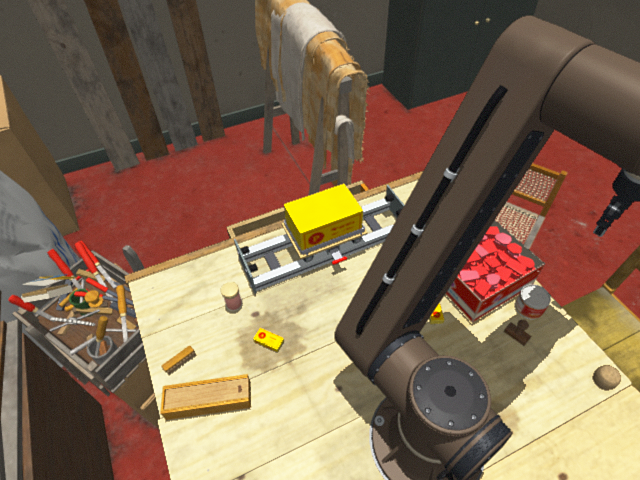

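The first view shows the tape roll at scene pixel (386,188), by the robot's right end of the track. The jar is at (232,338) on the other end, the red lever is at (327,250), and the sachet box is at (305,366). The top view agrees: lever (338,260), jar (231,297). The tape roll is hidden behind the arm there. Next I'll measure.

```bash
cat > h.py <<'E'
import numpy as np,cv2
from station import ctrl
def cloud(n,d):
    i=ctrl.camera_info(n); f=240/np.tan(np.radians(i['fovy']/2))
    v,u=np.mgrid[:480,:640]
    c=np.stack([(u-i['cx'])/f*d,(v-i['cy'])/f*d,d],-1)
    if 'R' in i: return (c-i['t'])@i['R']
    s=ctrl.state(); T=np.array(i['T_tool_cam']); c=c@T[:3,:3].T+T[:3,3]
    return c@np.array(s['ee_rot']).T+s['position']
E
python3 - <<'E'
from h import *
np.set_printoptions(precision=1,suppress=True)
print(ctrl.camera_info("wrist"))
for n in("scene","top"):
    p=np.load(f"pics/{n}p.npy");d=np.load(f"pics/{n}d.npy");W=cloud(n,d);ok=d>0
    h=cv2.cvtColor(p,cv2.COLOR_RGB2HSV);H,S,V=[h[...,k].astype(int) for k in range(3)]
    reg=ok&(W[...,0]>350)&(W[...,0]<1100)&(abs(W[...,1])<700)&(W[...,2]>4)&(W[...,2]<300)
    top=reg&(H>22)&(H<34)&(S>180)&(abs(W[...,2]-169)<8)
    P=W[top]; r=cv2.minAreaRect(P[:,:2].astype(np.float32)); print(n,"carton top",top.sum(),np.median(P[:,2]),r)
    red=reg&((H<6)|(H>174))&(S>170)&(V>110)
    k,l,st,ce=cv2.connectedComponentsWithStats(red.astype(np.uint8))
    for j in range(1,k):
        if st[j,4]>15: Q=W[l==j];print(" red",st[j],Q.mean(0),Q.min(0),Q.max(0))
    yel=reg&(H>20)&(H<34)&(S>180)&(W[...,2]<40)&(W[...,2]>13)
    k,l,st,ce=cv2.connectedComponentsWithStats(yel.astype(np.uint8))
    for j in range(1,k):
        if st[j,4]>40: Q=W[l==j];print(" yel",st[j],np.median(Q,0),Q.min(0),Q.max(0))
    for nm,(u,v) in dict(scene=dict(tape=(379,190),tape2=(393,190),jarlid=(233,327),plateR=(350,177),plateL=(228,298),jarbox=(425,215),jarbox2=(445,165)),top=dict(jarlid=(231,289),plateL=(243,268),plateR=(393,203)))[n].items():
        print(nm,W[v,u])
E
```

```text
{'fovy': 64.21014000998602, 'cx': 322.9733617793612, 'cy': 241.0599236915374, 'T_tool_cam': array([[   0. ,   -1. ,   -0.3,   71.6],
       [   1. ,    0. ,   -0. ,   -0.2],
       [   0. ,   -0.3,    1. , -119.7],
       [   0. ,    0. ,    0. ,    1. ]])}
scene carton top 2813 169.47698753667217 ((610.7021484375, -31.08264923095703), (124.64317321777344, 193.28762817382812), 0.39706459641456604)
 red [445 163   9   5  25] [ 392.2 -445.2   96.6] [ 381.7 -463.3   91.8] [ 402.2 -431.9  102.2]
 red [436 176  14  11 107] [ 377.6 -366.2  102.8] [ 361.  -430.2   55.6] [ 414.8 -348.3  108.7]
 red [322 244  12  12  46] [508.7 -28.5  50.7] [504.2 -50.6  45.7] [514.3 -10.5  53.8]
 yel [288 356  34  17 419] [379.4 233.   19.3] [351.1 203.6  13.7] [418.3 270.2  23.5]
tape [ 538.5 -329.9   17.4]
tape2 [ 505.4 -351.1   18.9]
jarlid [529.5 278.1  75.7]
plateR [ 609.6 -284.5   60.5]
plateL [600.1 220.7  56.1]
jarbox [ 367.7 -256.1   66.9]
jarbox2 [ 414.2 -475.    69.9]
top carton top 2254 168.6505500851486 ((610.3685913085938, -33.578330993652344), (126.73236846923828, 193.3709716796875), 0.4641140103340149)
 red [480 227  19  18 169] [ 370.7 -444.8   88.3] [ 350.4 -480.5   70.6] [ 394.1 -402.7  101.3]
 red [332 257  15   8  48] [505.9 -32.4  49. ] [501.2 -56.   41.8] [512.3 -11.2  53.9]
 yel [254 328  29  21 306] [377.5 232.   18.4] [350.3 200.5  13. ] [417.4 267.9  23.8]
jarlid [526.3 276.   77.7]
plateL [633.6 218.5   5.7]
plateR [ 635.  -286.9   48.2]
```

```bash
python3 - <<'E'
import cv2
a=cv2.imread('pics/scene0.png')[150:330,190:470]
cv2.imwrite('pics/crop.png',cv2.resize(a,None,fx=2.8,fy=2.8,interpolation=cv2.INTER_CUBIC))
E
```

```text
(no output)
```

View pics/crop.png

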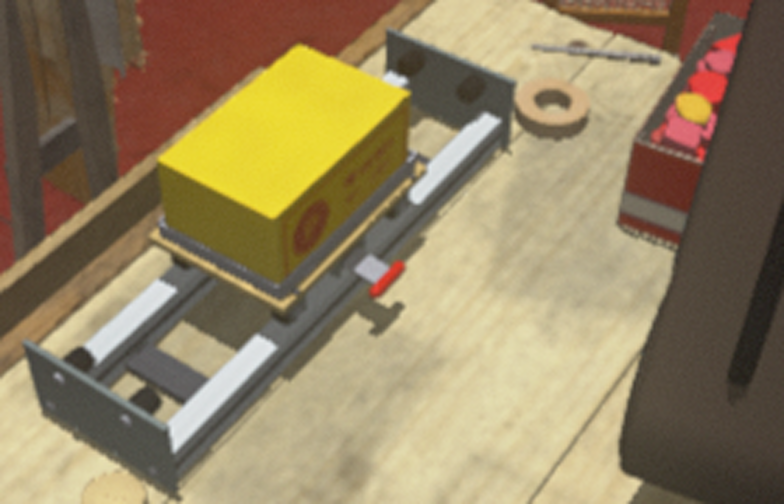

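Track yaw is about 0.4°, the bar is near (508, -32, 47), and the carton front is at x≈549. The tool can't tilt. So I'll grip the bar's ends along y with the tool set back towards the robot and the camera on the robot side, which needs about -2.84 rad of turn.

The rows are not in the units I measure in: shifts go in units of 50 mm and turns go in units of 0.25 rad. I convert before sending: -28 mm is -0.56, 28 mm is 0.56, -0.6 rad is -2.4.

```bash
cat > d.py <<'E'
# remaining shift/turn to a world goal in tool axes: python3 d.py x y z
import sys; from h import *
np.set_printoptions(precision=1,suppress=True)
s=ctrl.state();R=np.array(s['ee_rot']);g=np.array([float(a) for a in sys.argv[1:4]])
yaw=np.arctan2(R[1,0],R[0,0]);t=-(np.pi+0.007-yaw);t=(t+np.pi)%(2*np.pi)-np.pi
print('t',round(s['time_s'],2),'pos',s['position'],'togo',R.T@(g-s['position']),'turn',round(t,3),'F',np.array(s['force']),'gap',round(s['finger_gap'],1),'q6',round(s['joint_positions'][5],2))
E
python3 steer.py '[0.56, -0.56, 0, -0.48, 1.12, -1.12, 0, -0.96, 1.68, -1.68, 0, -1.44, 2.24, -2.24, 0, -1.92, 2.8, -2.8, 0, -2.4]' 85 40; python3 d.py 485 -32 220
```

```text
time_s: 0.52
position: [279.9, -418.5, 253.1]
ee_rot: [[0.613, 0.79, -0.0], [0.79, -0.613, 0.0], [0.0, -0.0, -1.0]]
force: [1.6, -0.2, 0.6]
finger_gap: 85.3
grasp_force: 0.0
t 0.52 pos [ 279.9 -418.5  253.1] togo [431.2 -74.8  33.2] turn -2.237 F [ 1.6 -0.2  0.6] gap 85.3 q6 -0.45
```

Converted, 180 mm is 3.6, 144 mm is 2.88, -0.6 rad is -2.4.

```bash
python3 steer.py '[0.72, -0.12, 0, -0.48, 1.44, -0.24, 0, -0.96, 2.16, -0.36, 0, -1.44, 2.88, -0.5, 0, -1.92, 3.6, -0.64, 0, -2.4]'; python3 d.py 485 -32 220
```

```text
time_s: 0.93
position: [365.8, -257.3, 253.2]
ee_rot: [[0.059, 0.998, -0.0], [0.998, -0.059, 0.0], [0.0, -0.0, -1.0]]
force: [1.4, 0.1, 0.7]
finger_gap: 84.8
grasp_force: 0.0
t 0.93 pos [ 365.8 -257.3  253.2] togo [231.9 105.6  33.2] turn -1.637 F [1.4 0.1 0.7] gap 84.8 q6 -0.7
```

Converted, 150 mm is 3, 120 mm is 2.4, -0.6 rad is -2.4.

```bash
python3 steer.py '[0.6, 0.28, 0.1, -0.48, 1.2, 0.56, 0.2, -0.96, 1.8, 0.84, 0.3, -1.44, 2.4, 1.12, 0.4, -1.92, 3, 1.4, 0.5, -2.4]'; python3 d.py 485 -32 220
```

```text
time_s: 1.35
position: [445.4, -112.2, 228.0]
ee_rot: [[-0.515, 0.857, -0.0], [0.857, 0.515, -0.0], [0.0, -0.0, -1.0]]
force: [0.3, -0.8, 0.6]
finger_gap: 84.9
grasp_force: 0.0
t 1.35 pos [ 445.4 -112.2  228. ] togo [48.4 75.2  8. ] turn -1.037 F [ 0.3 -0.8  0.6] gap 84.9 q6 -0.93
```

Converted, 75 mm is 1.5, 60 mm is 1.2, -0.6 rad is -2.4.

```bash
python3 steer.py '[0.2, 0.3, 0.04, -0.48, 0.4, 0.6, 0.08, -0.96, 0.6, 0.9, 0.12, -1.44, 0.8, 1.2, 0.16, -1.92, 0.96, 1.5, 0.16, -2.4]'; python3 steer.py '[0, 0, 0, -0.48, 0, 0, 0, -0.96, 0, 0, 0, -1.44, 0, 0, 0, -1.748, 0, 0, 0, -1.748]';python3 d.py 503 -32 120
python3 - <<'E'
from h import *
np.set_printoptions(precision=1,suppress=True)
p,d=ctrl.camera("wrist");W=cloud("wrist",d)
cv2.imwrite("pics/w1.png",p[:,:,::-1])
h=cv2.cvtColor(p,cv2.COLOR_RGB2HSV);H,S,V=[h[...,k].astype(int) for k in range(3)]
red=((H<6)|(H>174))&(S>170)&(V>90)&(d>0)&(W[...,2]<80)&(W[...,2]>20)
k,l,st,ce=cv2.connectedComponentsWithStats(red.astype(np.uint8))
for j in range(1,k):
    if st[j,4]>100: Q=W[l==j];print(st[j],Q.mean(0),np.percentile(Q,2,0),np.percentile(Q,98,0))
E
```

```text
time_s: 1.77
position: [485.0, -33.2, 219.8]
ee_rot: [[-0.909, 0.416, -0.001], [0.416, 0.909, 0.0], [0.001, -0.0, -1.0]]
force: [0.4, -0.2, -0.5]
finger_gap: 85.2
grasp_force: 0.0
time_s: 2.18
position: [485.0, -34.2, 220.1]
ee_rot: [[-1.0, -0.005, -0.0], [-0.005, 1.0, -0.0], [0.0, -0.0, -1.0]]
force: [0.2, -0.3, -0.3]
finger_gap: 84.9
grasp_force: 0.0
t 2.18 pos [485.  -34.2 220.1] togo [-18.1   2.2 100.1] turn -0.002 F [ 0.2 -0.3 -0.3] gap 84.9 q6 -1.78
[298 248  55  11 477] [508.8 -31.   48.9] [505.3 -52.1  46.4] [513.2 -11.   50.8]
```

View pics/w1.png

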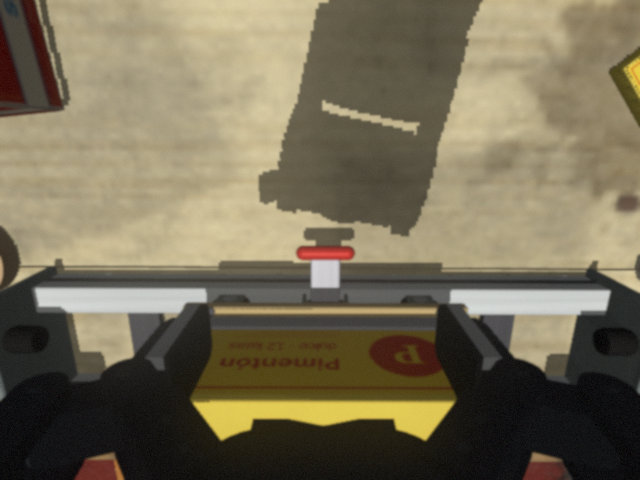

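The wrist view shows the lever bar at pixel (325,253), with the fingers straddling it. It measures (508.5, -31.5, ~46), in agreement with the fixed cameras. Descending now.

```bash
python3 steer.py '[-0.12, 0.06, 0.7, 0, -0.24, 0.06, 1.4, 0, -0.36, 0.06, 2, 0, -0.36, 0.06, 2.6, 0, -0.36, 0.06, 3, 0]'; python3 steer.py '[0, 0, 0.12, 0, 0, 0, 0.26, 0, 0, 0, 0.26, 0]';python3 d.py 503 -31.5 56
```

```text
time_s: 2.65
position: [502.5, -31.2, 67.8]
ee_rot: [[-1.0, 0.002, -0.002], [0.002, 1.0, 0.0], [0.002, 0.0, -1.0]]
force: [0.5, 1.0, -0.3]
finger_gap: 85.1
grasp_force: 0.0
time_s: 2.9
position: [503.1, -31.3, 56.9]
ee_rot: [[-1.0, 0.0, -0.001], [0.0, 1.0, 0.0], [0.001, 0.0, -1.0]]
force: [0.9, 0.0, 0.0]
finger_gap: 85.0
grasp_force: 0.0
t 2.9 pos [503.1 -31.3  56.9] togo [ 0.1 -0.2  0.9] turn -0.007 F [0.9 0.  0. ] gap 85.0 q6 -1.76
```

```bash
for i in 1 2; do python3 steer.py '[0, 0, 0, 0, 0, 0, 0, 0, 0, 0, 0, 0, 0, 0, 0, 0, 0, 0, 0, 0]' 40 30 | tail -3; done;python3 d.py 503 -31.5 56
```

```text
force: [0.8, 8.2, 9.6]
finger_gap: 45.3
grasp_force: 29.2
force: [-0.9, 7.8, 9.2]
finger_gap: 45.2
grasp_force: 29.2
t 3.73 pos [503.5 -30.8  58.5] togo [ 0.5 -0.7  2.5] turn -0.005 F [-0.9  7.8  9.2] gap 45.2 q6 -1.77
```

Converted, -10 mm is -0.2, -5 mm is -0.1.

```bash
python3 steer.py '[0, 0, -0.1, 0, 0, 0, -0.2, 0, 0, 0, -0.28, 0, -0.02, 0, -0.36, 0, -0.02, 0, -0.36, 0]' - 40; python3 d.py 508 -31.5 94; python3 steer.py '[0, 0, -0.1, 0, -0.02, 0, -0.2, 0, -0.04, 0, -0.3, 0, -0.08, 0, -0.36, 0, -0.08, 0, -0.36, 0]' | tail -3; python3 d.py 508 -31.5 94
cat > look.py <<'E'
import sys; from h import *
np.set_printoptions(precision=1,suppress=True)
for n in("scene","top"):
    p,d=ctrl.camera(n);W=cloud(n,d)
    if n=="scene": cv2.imwrite(sys.argv[1],cv2.resize(p[150:330,190:470,::-1],None,fx=2.5,fy=2.5))
    h=cv2.cvtColor(p,cv2.COLOR_RGB2HSV);H,S,V=[h[...,k].astype(int) for k in range(3)]
    reg=(d>0)&(W[...,0]>430)&(W[...,0]<700)&(abs(W[...,1])<300)&(W[...,2]>4)
    top=reg&(H>22)&(H<34)&(S>180)&(abs(W[...,2]-169)<8)
    if top.sum()>50: P=W[top];print(n,"carton",np.percentile(P,1,0),np.percentile(P,99,0))
    red=reg&((H<6)|(H>174))&(S>170)&(V>90)&(W[...,2]<110)&(W[...,0]<540)
    if red.sum()>3: Q=W[red];print(n,"red",red.sum(),np.median(Q,0),Q.min(0),Q.max(0))
E
python3 look.py pics/s1.png
```

```text
time_s: 4.15
position: [505.3, -31.8, 76.6]
ee_rot: [[-1.0, -0.002, 0.003], [-0.002, 1.0, -0.001], [-0.003, -0.001, -1.0]]
force: [3.7, 0.3, -0.8]
finger_gap: 44.0
grasp_force: 40.8
t 4.15 pos [505.3 -31.8  76.6] togo [ -2.7   0.2 -17.4] turn -0.005 F [ 3.7  0.3 -0.8] gap 44.0 q6 -1.76
force: [0.7, -0.6, 0.1]
finger_gap: 40.5
grasp_force: 0.0
t 4.57 pos [508.5 -31.4  94. ] togo [ 0.5 -0.1 -0. ] turn -0.006 F [ 0.7 -0.6  0.1] gap 40.5 q6 -1.76
scene carton [ 552.5 -100.7  165.3] [669.9  65.9 172.5]
```

View pics/s1.png

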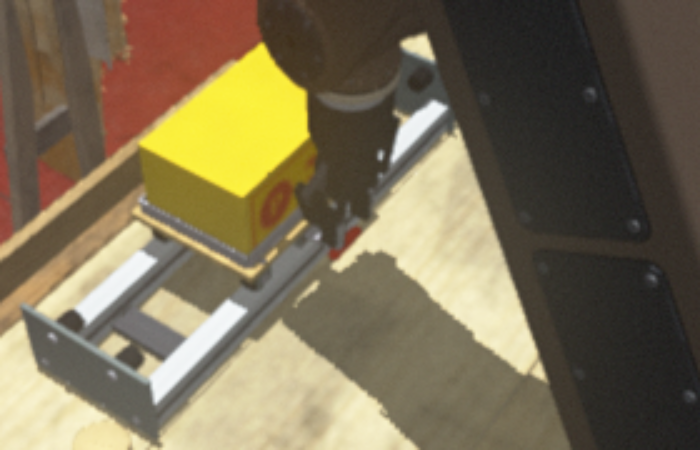

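The bar slipped out partway. I'll open, back off and look.

```bash
python3 steer.py '[0.1, 0, -0.3, 0, 0.2, 0, -0.6, 0, 0.4, 0, -1.2, 0, 0.4, 0, -1.2, 0, 0.4, 0, -1.2, 0]' 85|tail -2
cat > wl.py <<'E'
import sys; from h import *
np.set_printoptions(precision=1,suppress=True)
p,d=ctrl.camera("wrist");W=cloud("wrist",d)
if len(sys.argv)>1: cv2.imwrite(sys.argv[1],p[:,:,::-1])
h=cv2.cvtColor(p,cv2.COLOR_RGB2HSV);H,S,V=[h[...,k].astype(int) for k in range(3)]
red=((H<6)|(H>174))&(S>170)&(V>70)&(d>0)&(W[...,2]<110)&(W[...,2]>20)&(W[...,0]>470)&(W[...,0]<535)
k,l,st,ce=cv2.connectedComponentsWithStats(red.astype(np.uint8))
for j in range(1,k):
    if st[j,4]>100: Q=W[l==j];print(st[j],Q.mean(0),np.percentile(Q,2,0),np.percentile(Q,98,0))
E
python3 wl.py pics/w2.png; python3 d.py 503 -31.5 80
```

```text
finger_gap: 84.8
grasp_force: 0.0
[288 279  75  16 692] [509.2 -32.5  59.7] [504.7 -50.4  57.1] [513.1  -8.   61.5]
t 5.13 pos [488.  -31.3 153.3] togo [-14.9  -0.2  73.3] turn -0.006 F [ 0.1  0.4 -0.5] gap 84.8 q6 -1.77
```

View pics/w2.png

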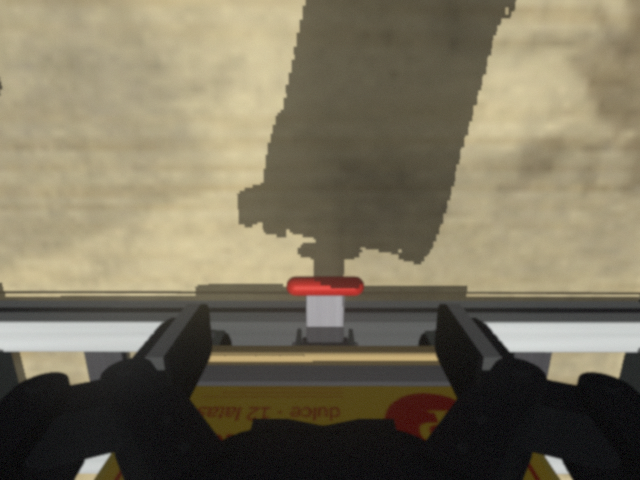

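The wrist view shows the bar now at pixel (325,286), with round ends, at about (509, -31, 57). That puts the lever at about 0.27 rad, and it stays there. I'll grip deeper and harder.

Converted, -8 mm is -0.16, 93 mm is 1.86.

```bash
python3 steer.py '[-0.16, 0, 0.7, 0, -0.32, 0, 1.3, 0, -0.34, 0, 1.7, 0, -0.34, 0, 1.86, 0, -0.34, 0, 1.86, 0]'|tail -2; python3 d.py 505 -31 60;  for i in 1 2; do python3 steer.py '[0, 0, 0, 0, 0, 0, 0, 0, 0, 0, 0, 0, 0, 0, 0, 0, 0, 0, 0, 0]' 35 60 | tail -3; done;python3 d.py 505 -31 60
```

```text
finger_gap: 85.3
grasp_force: 0.0
t 5.55 pos [504.  -31.1  57.8] togo [-1.   0.1 -2.2] turn -0.006 F [-1.7 -0.9  0.6] gap 85.3 q6 -1.76
force: [-1.8, -9.3, -0.2]
finger_gap: 44.0
grasp_force: 60.8
force: [-1.8, -8.6, 0.5]
finger_gap: 43.8
grasp_force: 60.8
t 6.38 pos [505.3 -32.   61.2] togo [0.3 1.  1.1] turn -0.006 F [-1.8 -8.6  0.5] gap 43.8 q6 -1.76
```

Converted, -3 mm is -0.06, -12 mm is -0.24.

```bash
python3 steer.py '[0, 0, -0.06, 0, -0.02, 0, -0.12, 0, -0.02, 0, -0.18, 0, -0.04, 0, -0.24, 0, -0.04, 0, -0.24, 0]' | tail -3; python3 d.py 505 -31 84; python3 steer.py '[0, 0, -0.06, 0, -0.02, 0, -0.12, 0, -0.02, 0, -0.18, 0, -0.04, 0, -0.22, 0, -0.04, 0, -0.22, 0]' | tail -3;python3 d.py 508 -31 84;python3 wl.py pics/w3.png;
```

```text
force: [1.9, 0.1, -2.5]
finger_gap: 43.4
grasp_force: 61.6
t 6.8 pos [507.5 -31.2  73. ] togo [  2.5   0.2 -11. ] turn -0.006 F [ 1.9  0.1 -2.5] gap 43.4 q6 -1.76
force: [1.6, 0.8, -4.4]
finger_gap: 43.6
grasp_force: 62.1
t 7.22 pos [509.  -31.1  83.6] togo [ 1.   0.1 -0.4] turn -0.006 F [ 1.6  0.8 -4.4] gap 43.6 q6 -1.76
[ 266  319  115   29 2549] [512.  -28.2  75.2] [508.2 -50.1  71.2] [516.6  -9.8  77.3]
```

View pics/w3.png

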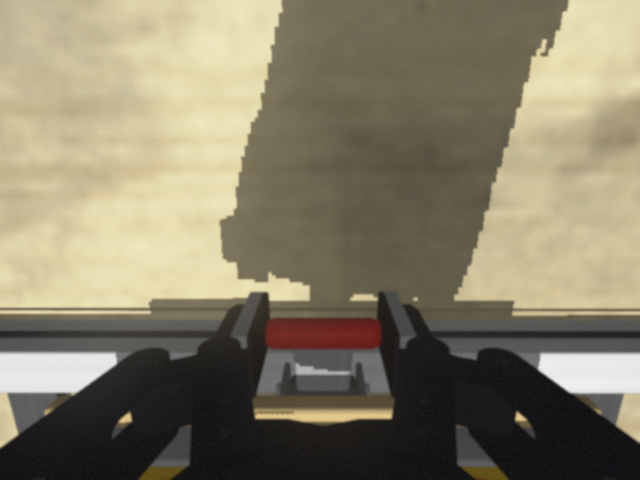

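The bar is held between the pads at pixel (325,333), centre height about 72, so roughly 0.59 rad. Lifting on to the stop.

Converted, -10 mm is -0.2, -8 mm is -0.16.

```bash
python3 steer.py '[0, 0, -0.06, 0, -0.02, 0, -0.12, 0, -0.02, 0, -0.16, 0, -0.02, 0, -0.2, 0, -0.02, 0, -0.2, 0]' | tail -3; python3 steer.py '[0, 0, 0, 0, 0, 0, 0, 0, 0, 0, 0, 0]' | tail -3;python3 d.py 508 -31 94;python3 wl.py
```

```text
force: [9.7, 1.7, -8.5]
finger_gap: 42.8
grasp_force: 62.4
force: [9.0, 1.6, -8.2]
finger_gap: 42.8
grasp_force: 62.8
t 7.93 pos [511.7 -31.7  93.7] togo [ 3.7  0.7 -0.3] turn -0.004 F [ 9.   1.6 -8.2] gap 42.8 q6 -1.76
[ 269  310  109   27 2404] [514.  -29.3  79.1] [510.3 -50.4  75.3] [518.7 -10.7  81.1]
```

Converted, -6 mm is -0.12, -2 mm is -0.04.

```bash
python3 steer.py '[-0.02, 0, -0.04, 0, -0.04, 0, -0.08, 0, -0.04, 0, -0.12, 0, -0.04, 0, -0.12, 0]' | tail -3; python3 steer.py '[0, 0, 0, 0, 0, 0, 0, 0, 0, 0, 0, 0]' | tail -3;python3 d.py 508 -31 94;python3 wl.py
```

```text
force: [-0.4, 0.2, -0.6]
finger_gap: 35.6
grasp_force: 0.0
force: [-0.4, -0.5, 0.3]
finger_gap: 35.1
grasp_force: 0.0
t 8.57 pos [512.  -31.3  99.3] togo [4.  0.3 5.3] turn -0.006 F [-0.4 -0.5  0.3] gap 35.1 q6 -1.76
[326 294  41  26 764] [512.  -20.1  74.8] [508.1 -28.1  71.3] [516.8 -13.2  77. ]
[389 294  45  26 732] [511.1   7.6  74.2] [507.9  -2.   70.3] [516.4  14.7  76.7]
```

```bash
python3 wl.py pics/w4.png; python3 look.py pics/s2.png
```

```text
[326 294  41  26 765] [511.8 -20.   74.8] [508.1 -28.1  71.2] [516.5 -13.3  77.1]
[389 294  45  26 737] [511.1   7.6  74.2] [507.9  -2.   70.4] [516.5  14.7  76.8]
scene carton [552.4 -93.  165.3] [669.8  88.5 172.5]
```

View pics/w4.png

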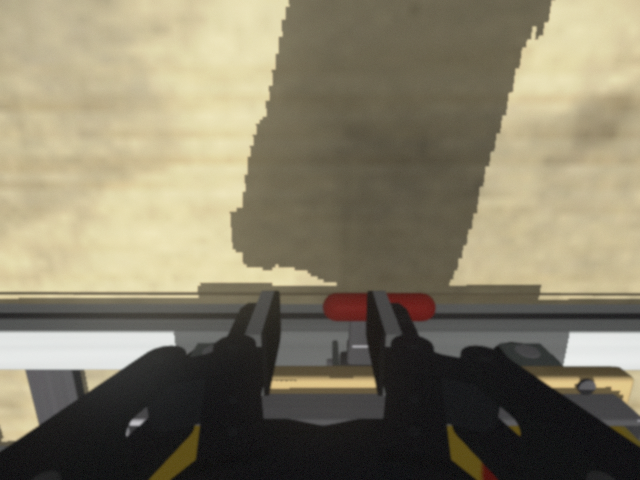

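The picture shows that the bar slipped and the carriage kicked about 23 mm in +y: the bar is at pixels (325–435,307), centre y≈-8. The lever is still at about 0.6 rad and everything is at rest. I'll bracket the bar, nudge the carriage back gently, then push the lever up with closed fingers.

Converted, 23 mm is 0.46, 8 mm is 0.16.

```bash
python3 steer.py '[0.06, 0, -0.2, 0, 0.12, 0.1, -0.4, 0, 0.16, 0.28, -0.4, 0, 0.16, 0.46, -0.4, 0, 0.16, 0.46, -0.4, 0]' 85|tail -2; python3 steer.py '[0, 0, 0, 0, 0, 0, 0, 0]'|tail -2; python3 wl.py;python3 d.py 503 -8 68; python3 steer.py '[0, 0, 0.3, 0, 0, 0, 0.7, 0, 0, 0, 1.02, 0, 0, 0, 1.02, 0]'|tail -4;python3 d.py 503 -50 68;python3 wl.py
```

```text
finger_gap: 84.9
grasp_force: 0.0
finger_gap: 85.1
grasp_force: 0.0
[339 295  32  18 158] [512.    8.5  75.2] [508.9   0.5  73. ] [515.3  14.2  77.2]
t 9.4 pos [504.1  -8.2 119.1] togo [ 1.   0.2 51.1] turn -0.005 F [ 0.4  0.5 -0.3] gap 84.7 q6 -1.72
ee_rot: [[-1.0, -0.001, -0.004], [-0.001, 1.0, 0.0], [0.004, 0.0, -1.0]]
force: [-0.4, -0.4, -1.3]
finger_gap: 84.8
grasp_force: 0.0
t 9.73 pos [503.   -8.4  65.9] togo [  0.1 -41.6  -2.2] turn -0.006 F [-0.4 -0.4 -1.3] gap 84.8 q6 -1.72
[ 259  357  134   33 3368] [512.   -5.5  75.9] [508.4 -27.1  71.9] [516.7  14.1  78.1]
```

Converted, -6 mm is -0.12, -23 mm is -0.46.

```bash
python3 steer.py '[0, -0.12, 0, 0, 0, -0.22, 0, 0, 0, -0.3, 0, 0, 0, -0.38, 0, 0, 0, -0.46, 0, 0]'|tail -3; python3 steer.py '[0, -0.08, 0, 0, 0, -0.16, 0, 0, 0, -0.24, 0, 0, 0, -0.3, 0, 0, 0, -0.34, 0, 0]'|tail -3; python3 steer.py '[0, -0.02, 0, 0, 0, -0.02, 0, 0, 0, -0.02, 0, 0]'|tail -3; python3 d.py 503 -50 68;python3 wl.py; python3 look.py pics/s3.png
```

```text
force: [0.0, 1.0, 1.6]
finger_gap: 84.9
grasp_force: 0.5
force: [-0.3, 0.9, 0.7]
finger_gap: 84.8
grasp_force: 0.6
force: [0.2, -0.2, -0.2]
finger_gap: 84.6
grasp_force: 0.0
t 10.87 pos [504.1 -49.3  68.2] togo [ 1.1 -0.7  0.2] turn -0.006 F [ 0.2 -0.2 -0.2] gap 84.6 q6 -1.8
[ 311  350  132   33 3300] [511.4 -28.2  74.5] [507.9 -50.3  70.2] [516.1  -9.3  76.8]
scene carton [ 552.1 -112.7  165. ] [670.1  65.1 172.4]
```

The carriage is back at its parked place (carton edge 65.1 against 65.9). Now closed fingers go in front of the bar.

```bash
python3 steer.py '[0.08, 0.1, -0.4, 0, 0.16, 0.24, -0.8, 0, 0.24, 0.36, -1, 0, 0.24, 0.36, -1, 0, 0.24, 0.36, -1, 0]' 0 30|tail -2; python3 steer.py '[0, 0, 0, 0, 0, 0, 0.2, 0, 0, 0, 0.6, 0, 0, 0, 0.92, 0, 0, 0, 0.92, 0]'|tail -2; python3 d.py 492 -31 75;python3 wl.py
```

```text
finger_gap: 25.2
grasp_force: 0.0
finger_gap: -0.3
grasp_force: 0.0
t 11.85 pos [490.8 -31.3  68.8] togo [-1.2  0.3 -6.2] turn -0.006 F [ 0.3  0.4 -0.1] gap -0.3 q6 -1.77
[317 394  13  19 225] [512.1 -30.7  77.9] [498.6 -32.8  75.2] [516.3 -28.9  92.5]
```

Converted, -7 mm is -0.14, -6 mm is -0.12.

```bash
python3 steer.py '[-0.04, 0, 0, 0, -0.08, 0, 0, 0, -0.1, 0, -0.02, 0, -0.12, 0, -0.06, 0, -0.14, 0, -0.1, 0]'|tail -3; python3 d.py 501 -31 82; python3 steer.py '[-0.02, 0, -0.04, 0, -0.04, 0, -0.08, 0, -0.06, 0, -0.12, 0, -0.08, 0, -0.16, 0, -0.1, 0, -0.18, 0]'|tail -3;python3 d.py 503 -31 80; python3 wl.py; python3 look.py pics/s4.png
```

```text
force: [-3.4, -0.7, -1.2]
finger_gap: -0.0
grasp_force: 1.8
t 12.32 pos [498.9 -31.3  77.8] togo [-2.1  0.3 -4.2] turn -0.006 F [-3.4 -0.7 -1.2] gap -0.0 q6 -1.77
force: [-5.1, -0.6, -3.6]
finger_gap: 0.4
grasp_force: 2.8
t 12.73 pos [503.9 -31.2  86.5] togo [0.9 0.2 6.5] turn -0.006 F [-5.1 -0.6 -3.6] gap 0.4 q6 -1.76
scene carton [ 552.4 -101.4  164.9] [670.3  65.3 172.4]
```

Converted, -3 mm is -0.06, -2 mm is -0.04.

```bash
python3 steer.py '[-0.02, 0, -0.02, 0, -0.04, 0, -0.06, 0, -0.06, 0, -0.08, 0, -0.06, 0, -0.08, 0, -0.06, 0, -0.08, 0]'|tail -3; python3 d.py 503 -31 80; python3 steer.py '[0, 0, 0, 0, 0.1, 0, 0, 0, 0.3, 0, 0, 0, 0.5, 0, -0.3, 0, 0.5, 0, -0.3, 0]'|tail -3;python3 wl.py;python3 look.py pics/s5.png
```

```text
force: [-13.2, -0.6, -5.9]
finger_gap: 0.0
grasp_force: 6.4
t 13.3 pos [504.3 -30.8  89.1] togo [ 1.2 -0.2  9.1] turn -0.006 F [-13.2  -0.6  -5.9] gap 0.0 q6 -1.76
force: [0.5, -0.1, 0.2]
finger_gap: 0.2
grasp_force: 0.0
scene carton [ 552.4 -117.3  165.2] [669.9  65.3 172.5]
scene red 40 [519.2 -20.7  87.7] [515.3 -39.   78.3] [530.2  -8.   91.4]
```

Step 1 looks done: the lever is at its stop and the carriage is unmoved. Next I'll bracket the bar loosely and roll the carriage.

Converted, -30 mm is -0.6, -8 mm is -0.16.

```bash
python3 steer.py '[0, 0, -0.4, 0, -0.16, 0, -0.6, 0, -0.4, 0, -0.6, 0, -0.4, 0, -0.6, 0, -0.4, 0, -0.6, 0]' 62|tail -2; python3 steer.py '[0, 0, 0, 0, 0, 0, 0, 0]'|tail -2;python3 d.py 508 -31 85;python3 wl.py
```

```text
finger_gap: 60.6
grasp_force: 0.0
finger_gap: 62.3
grasp_force: 0.0
t 14.45 pos [501.4 -31.2 134.7] togo [-6.6  0.2 49.7] turn -0.006 F [-0.5  1.5 -0.8] gap 62.3 q6 -1.77
[ 277  307   93   23 1308] [519.6 -29.7  86.5] [515.6 -51.5  83.3] [523.9  -9.4  88.4]
```

Converted, 49 mm is 0.98, 42 mm is 0.84.

```bash
python3 steer.py '[-0.06, 0, 0.3, 0, -0.12, 0, 0.6, 0, -0.14, 0, 0.84, 0, -0.14, 0, 0.98, 0, -0.14, 0, 0.98, 0]'|tail -3;python3 d.py 508 -31 85; python3 steer.py '[0, -0.06, 0, 0, 0, -0.12, 0, 0, 0, -0.2, 0, 0, 0, -0.3, 0, 0, 0, -0.42, 0, 0]'|tail -3; python3 steer.py '[0, -0.14, 0, 0, 0, -0.28, 0, 0, 0, -0.42, 0, 0, 0, -0.56, 0, 0, 0, -0.7, 0, 0]'|tail -3;python3 d.py 508 -158 85;python3 wl.py
```

```text
force: [0.1, -0.2, 0.6]
finger_gap: 61.8
grasp_force: 0.0
t 14.92 pos [508.3 -31.2  85. ] togo [ 0.3  0.2 -0. ] turn -0.006 F [ 0.1 -0.2  0.6] gap 61.8 q6 -1.76
force: [0.5, 1.0, 0.2]
finger_gap: 62.1
grasp_force: 0.3
force: [0.2, 0.9, 0.7]
finger_gap: 62.1
grasp_force: 0.5
t 15.75 pos [509.1 -88.1  86.3] togo [  1.2 -69.9   1.3] turn -0.006 F [0.2 0.9 0.7] gap 62.1 q6 -1.87
[ 281  345  126   32 3413] [518.7 -80.3  85.8] [ 515.2 -101.7   81.5] [523.8 -59.8  88.2]
```

Converted, -35 mm is -0.7, -28 mm is -0.56.

```bash
python3 steer.py '[0, -0.14, 0, 0, 0, -0.28, 0, 0, 0, -0.42, 0, 0, 0, -0.56, 0, 0, 0, -0.7, 0, 0]'|tail -3; python3 steer.py '[0, -0.12, 0, 0, 0, -0.24, 0, 0, 0, -0.36, 0, 0, 0, -0.46, 0, 0, 0, -0.54, 0, 0]'|tail -3; python3 d.py 508 -158 85; python3 steer.py '[0, -0.04, 0, 0, 0, -0.08, 0, 0, 0, -0.12, 0, 0, 0, -0.16, 0, 0, 0, -0.16, 0, 0]'|tail -3;python3 d.py 508 -158 85;python3 wl.py
```

```text
force: [-0.7, 1.6, 0.6]
finger_gap: 61.6
grasp_force: 0.6
force: [-0.6, 1.4, -0.2]
finger_gap: 61.9
grasp_force: 0.7
t 16.63 pos [ 509.2 -149.9   86.3] togo [ 1.2 -8.1  1.3] turn -0.006 F [-0.6  1.4 -0.2] gap 61.9 q6 -1.98
force: [-1.3, 0.7, 0.3]
finger_gap: 62.1
grasp_force: 0.0
t 17.05 pos [ 509.3 -157.5   86.3] togo [ 1.3 -0.5  1.3] turn -0.006 F [-1.3  0.7  0.3] gap 62.1 q6 -2.0
[ 280  345  126   31 3372] [ 518.5 -149.1   85.8] [ 515.  -170.4   81.5] [ 523.4 -128.8   88.2]
```

Close to the buffers. I'll creep in until the force rises.

```bash
for i in 1; do python3 steer.py '[0, -0.04, 0, 0, 0, -0.06, 0, 0, 0, -0.06, 0, 0]'|tail -3; done; python3 steer.py '[0, -0.04, 0, 0, 0, -0.06, 0, 0, 0, -0.06, 0, 0]'|tail -3; python3 d.py 508 -158 85;python3 wl.py
```

```text
force: [-0.5, -1.4, -0.5]
finger_gap: 62.2
grasp_force: 0.0
force: [0.1, 1.9, 1.1]
finger_gap: 61.9
grasp_force: 1.1
t 17.6 pos [ 509.1 -163.3   86.2] togo [1.1 5.3 1.3] turn -0.006 F [0.1 1.9 1.1] gap 61.9 q6 -2.01
[ 282  345  126   32 3424] [ 518.6 -154.3   85.8] [ 515.1 -175.6   81.6] [ 523.6 -133.7   88.2]
```

Converted, -3 mm is -0.06, -2 mm is -0.04.

```bash
python3 steer.py '[0, -0.04, 0, 0, 0, -0.06, 0, 0, 0, -0.06, 0, 0]'|tail -3; python3 wl.py; python3 steer.py '[0, -0.04, 0, 0, 0, -0.06, 0, 0, 0, -0.06, 0, 0]'|tail -3; python3 d.py 508 -158 85;python3 wl.py; python3 look.py pics/s6.png
```

```text
force: [1.1, 14.8, 0.6]
finger_gap: 62.3
grasp_force: 7.3
[ 285  346  125   31 3329] [ 518.2 -154.3   85.3] [ 514.7 -175.6   81. ] [ 523.2 -134.4   87.7]
force: [2.1, 27.7, 0.0]
finger_gap: 62.1
grasp_force: 13.7
t 18.2 pos [ 507.8 -166.    85.5] togo [-0.3  8.   0.5] turn -0.006 F [ 2.1 27.7  0. ] gap 62.1 q6 -2.02
[ 289  346  122   32 3346] [ 517.7 -154.9   84.8] [ 514.2 -175.7   80.3] [ 522.8 -135.2   87.1]
scene carton [ 552.5 -242.5  165.8] [670.4 -59.2 172.6]
top red 26 [ 514.9 -163.6   86.2] [ 510.8 -177.7   78.8] [ 519.9 -152.2   91.5]
```

The carriage is firmly against the buffers (28 N) with the lever up. I'll relax, rise, close the fingers and set up above the bar.

The rows are not in the units I measure in: shifts go in units of 50 mm and turns go in units of 0.25 rad. I convert before sending: 8 mm is 0.16, 6 mm is 0.12.

```bash
python3 steer.py '[0, 0.04, 0, 0, 0, 0.08, 0, 0, 0, 0.12, 0, 0, 0, 0.14, 0, 0, 0, 0.16, 0, 0]'|tail -3; python3 steer.py '[0, 0, -0.4, 0, 0, 0, -0.8, 0, 0, 0.04, -1, 0, 0, 0.04, -1, 0, 0, 0.04, -1, 0]' 0|tail -3;python3 wl.py; python3 steer.py '[0, 0, 0, 0, 0, 0, 0, 0, 0, 0, 0, 0]' | tail -3; python3 d.py 511 -156 110
```

```text
force: [-0.3, 0.2, -0.3]
finger_gap: 62.1
grasp_force: 0.0
force: [-1.6, 0.1, -0.7]
finger_gap: 1.3
grasp_force: 0.0
[345 292  32  20 355] [ 518.  -139.3   85.3] [ 514.9 -147.4   82.4] [ 522.9 -133.1   87.3]
force: [0.5, 0.0, 0.3]
finger_gap: 0.1
grasp_force: 0.0
t 19.48 pos [ 509.  -159.2  135.6] togo [-2.   3.2 25.6] turn -0.006 F [0.5 0.  0.3] gap 0.1 q6 -2.0
```

```bash
python3 steer.py '[-0.02, 0.06, 0.2, 0, -0.04, 0.06, 0.4, 0, -0.04, 0.06, 0.5, 0, -0.04, 0.06, 0.58, 0, -0.04, 0.06, 0.64, 0]'|tail -3; python3 d.py 511 -156 72; python3 steer.py '[0, 0, 0.08, 0, 0.02, 0, 0.16, 0, 0.04, 0, 0.24, 0, 0.06, 0, 0.32, 0, 0.08, 0, 0.36, 0]'|tail -3;python3 d.py 506 -156 72
```

```text
force: [-29.4, -1.1, 21.9]
finger_gap: 0.0
grasp_force: 14.7
t 19.9 pos [ 507.2 -155.2  103. ] togo [-4.1 -0.9 31. ] turn -0.005 F [-29.4  -1.1  21.9] gap 0.0 q6 -1.99
force: [-1.7, 1.0, 8.8]
finger_gap: -0.1
grasp_force: 4.2
t 20.32 pos [ 507.1 -156.2   85.6] togo [ 1.1  0.2 13.6] turn -0.006 F [-1.7  1.   8.8] gap -0.1 q6 -2.0
```

Converted, 12 mm is 0.24, 9 mm is 0.18.

```bash
python3 steer.py '[0, 0, 0.06, 0, 0, 0, 0.12, 0, 0.02, 0, 0.18, 0, 0.02, 0, 0.24, 0, 0.02, 0, 0.24, 0]'|tail -3; python3 d.py 506 -156 72; python3 steer.py '[0, 0, 0.04, 0, 0, 0, 0.06, 0, 0, 0, 0.06, 0]'|tail -3;python3 d.py 506 -156 72
```

```text
force: [-1.1, 1.0, 2.1]
finger_gap: -0.1
grasp_force: 0.7
t 20.73 pos [ 506.5 -156.3   73.7] togo [0.5 0.3 1.7] turn -0.006 F [-1.1  1.   2.1] gap -0.1 q6 -2.0
force: [-4.8, 1.6, 18.2]
finger_gap: -0.2
grasp_force: 9.2
t 20.98 pos [ 506.5 -156.4   72. ] togo [ 0.5  0.4 -0. ] turn -0.006 F [-4.8  1.6 18.2] gap -0.2 q6 -2.0
```

Force rises at a bar-top height of 50–51, so the lever is at its lower stop. I'll retract and check.

```bash
python3 steer.py '[0, 0, -0.4, 0, 0.16, 0, -1, 0, 0.32, 0, -1.7, 0, 0.44, 0, -2.4, 0, 0.44, 0, -2.8, 0]'|tail -3; python3 steer.py '[0, 0, 0, 0, 0, 0, 0, 0, 0, 0, 0, 0]'|tail -3; python3 d.py 485 -156 210; python3 wl.py pics/w5.png; python3 look.py pics/s7.png
```

```text
force: [1.2, -0.6, -0.3]
finger_gap: 0.4
grasp_force: 0.0
force: [0.6, 0.5, 1.3]
finger_gap: -0.1
grasp_force: 0.0
t 21.65 pos [ 484.1 -156.2  210.4] togo [-0.9  0.2  0.4] turn -0.006 F [0.6 0.5 1.3] gap -0.1 q6 -2.01
[297 252  57  13 489] [ 508.5 -153.2   48.5] [ 505.  -174.3   46.1] [ 512.9 -133.3   50.4]
scene carton [ 552.4 -244.   165.9] [670.2 -58.4 172.4]
scene red 37 [ 508.1 -145.3   49.8] [ 504.8 -173.8   47.5] [ 514.1 -130.3   53.8]
top red 19 [ 506.9 -167.5   48.7] [ 502.1 -176.7   42.4] [ 512.6 -159.    51.7]
```

View pics/w5.png

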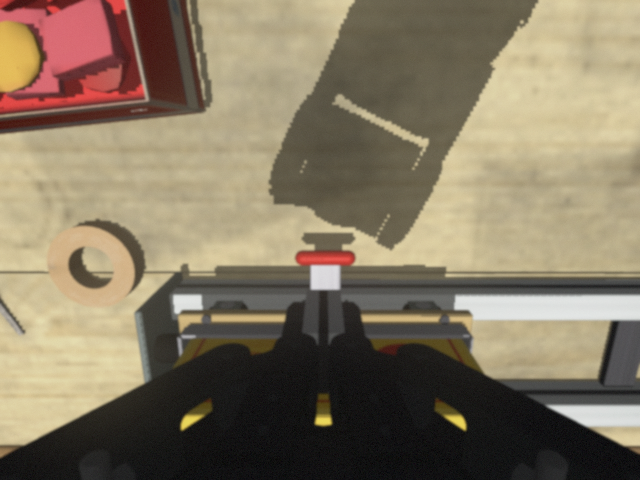

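The bar is at pixel (325,258), at the same height as when locked at the start (48.5 against 48.9). The carriage deck is at the tape-side buffers, at pixel (178,330), within 1 mm of where it stood while pressed against them. The tape roll at (95,262) is undisturbed.

```bash
python3 -c "
from station import ctrl
print(ctrl.sign_off())"
```

```text
the job is handed in; nothing more can be done
None
```

The carriage is against the buffers at the tape-roll end with the brake lever fully down, and I have handed the job in; the verdict was not shown. On the way the grip slipped and kicked the carriage about 23 mm, so I rolled it back to its parked place before raising the lever fully.

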